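# Load the filter and slide the carriage to its ball detent

### The arm

A 6-joint arm with a two-finger parallel gripper is mounted at the origin on the work surface. World frame = base frame: x ahead of the robot, y to its left, z up, the work surface at z = 0. Lengths are in m, angles in degrees, forces in N, time in s.
With the tool pointing down it reaches from about 0.3 to 0.75 m from the base axis. Payload 8.5 kg.
Tool frame: the origin (TCP) lies midway between the tips of the shut fingers; the grasp point (between the pads) lies 19 mm behind it; z points along the fingers, y is the line along which they close (so a half turn about z gives the same grasp; the last joint's range is limited). The gripper opens to 88 mm and grips with 3 to 60 N. Pads are 18 mm wide; open, the fingers measure 123 mm over their backs; the gripper's body (75 mm by 187 mm) begins 45 mm behind the grasp point.
Start: joints at [-85.216, 21.807, 74.336, -0, 83.858, -12.336], TCP at [0.162, -0.526, 0.239] pointing down, gripper open.
Joint ranges: [-178.18, 178.18], [-50.72, 133.34], [12.68, 142.11], [-81.47, 261.47], [9.98, 163.14], [-165.26, 165.26]. Speed limits (degrees/s): [136.94, 136.94, 180, 180, 180, 180].

### API

Orientations are given as [roll, pitch, yaw] about the fixed x, y, z axes, in that order (R = Rz(yaw) Ry(pitch) Rx(roll)).
In Python, from cell import ctrl, optics, job gives the robot as it stands.
- The arm moves only by the tool move_arm, never from a script. Its argument "series" is text: rows parted by semicolons, each of 7 numbers parted by spaces: the shift along the tool's x, y, z in m, then the turn, a rotation vector about the tool's x, y, z in rad, then the closure in counts, from 0 (fully open) to 255 (shut). In form: dx dy dz rx ry rz grip; .... A call has 1 to 12 rows; each row shifts and turns the commanded pose from where the row before left it, along the tool's axes as they then stand; what a row does not reach is not made up. A row lasts 1/12 s, in which the tool goes at most 41.7 mm and 7.16 degrees, less where a joint would pass 70% of its speed; a pose out of reach is approached as far as the arm can. A call is refused whole if a number of a shift passes 0.0417 or a number of a turn 0.125, either way. A call with a gripper value outside its range is refused whole. The fingers move at their own pace and stop on an object; "grip_force" is the grip in N (left out, the last holds). Time passes only in rows, so rows that do not move let the fingers close. It gives the time, the measured TCP pose, the force, the opening and the grip force at its end, in the units of the state.
- ctrl.state(): the state, without advancing time (a new reading comes with each control period).
- optics.camera(name): name is "scene" or "top" or "wrist"; returns (picture, depth): 420x560x3 uint8, red, green, blue; 420x560 float32, m along the optical axis (not along the pixel's ray), 0 where there is no reading.
- optics.get_calibration(name): a dict with "camera_matrix" (3x3 intrinsics, pixels), "k1" (the pictures are not rectified: a ray, as slopes to the right and down, at radius r is drawn at 1 + k1 r^2 times it, then the intrinsics apply), "R" (3x3) and "t" (3): a world point X has camera coordinates R X + t. Camera axes: x right, y down, z forward; pixel columns grow to the right and rows downward; lengths in m; the calibration is good to about 2 mm. A picture is of the moment at which its call begins: read the wrist's pose just before it. get_calibration takes no time and is no camera call; for the wrist camera it gives the pose at the moment of the call.
- job.hand_in(): hands the job in; it is judged then, once.
The state is a dict: "t": time; "qpos": joint angles; "dq": joint speeds; "effort": joint torques, N m; "position": TCP position; "eef_rot": TCP orientation; "wrist_force": force on the tool from outside, world axes, zero at the start; "torque": the same for the moment, N m; "width": opening from 0.0 (shut) to 1.0 (fully open); "gripper_force": force on a finger pad.
Only numpy, scipy, OpenCV 4.12 (cv2) and the standard library are available. Lean on these libraries where they do the work, as an engineer would, in place of code of your own. Each camera call takes 0.05 s, during which the arm holds its last target. There are 200 camera calls.

### The job

On the small optical rail, take the filter frame with the round window and the single tab in the middle of its top out of the rack, push it fully home in the slot of the carriage and let go of it; leave the other two frames in the rack. Then take the carriage by its upright fin and slide it away from the lamp until you feel its ball click into the one detent notch, and finish while still holding the fin there, with the carriage resting in the notch.

Things in the scene. Friction and masses are not known exactly. Their poses are not given: they have to be found in the camera images.
- filter: frame to load: flat black plastic, 8 mm thick (its x), 60 mm wide (y), 60 mm high, round glass window 40 mm across, one tab in the middle of its top edge, 28 mm wide, 18 mm high, 8 mm thick: 78 mm tall in all. 40 to 85 g. Origin: centre of its underside, z up. Starts upright in any of the rack's three slots, 24 mm deep. Fits the carriage slot either way round.
- spare_square: a frame to leave in the rack: 8 x 46 x 60 mm, square window, no tab. Origin: centre of its underside, x through its thickness, z up.
- spare_blank: a frame to leave in the rack: 8 x 60 x 60 mm, no window, two small tabs 18 mm high at the two ends of its top edge. Origin: centre of its underside, x through its thickness, z up.
- plate_rack: fixed white block 150 x 82 x 30 mm (its x, y, z) with three slots across it, 47 mm apart along its x, each 11 x 63 mm and 24 mm deep (slot floors 6 mm above the table). Origin: centre of its underside.
- slot_floor (a point): centre of the floor of the carriage's slot, 39 mm above the table, moves with the carriage. Axes: y along the rail away from the lamp, x across it, z up. Slot in a black block 80 mm (x) by 30 mm (y): 62 mm long in x, 10 mm wide in y, 24 mm deep, the top 6 mm flaring by 3 mm a side; the frame stands in it with its thickness along the rail, 1 mm free on each side.
- grip_fin: upright black fin fixed on the carriage, to slide it by: 12 mm thick along the rail (y), 30 mm wide across it (x), 82 mm tall, from the carriage's top (37 mm above the table) to 119 mm; its lowest 8 mm flare to 36 x 30 mm. Origin: centre of its foot, axes as for the slot. It stands 90 mm from the slot, on the side away from the lamp.
- carriage (a joint): travel of the aluminium carriage along the rail, m: 0 at the lamp end, grows along +y of the slot, end stop 0.14; starts at 0 to 0.03. Sliding drag about 1 N. One notch, hidden in the rail, somewhere in 0.06 to 0.105: feel for it. Over its first 6 mm the carriage is drawn forward, up to 6 N; pushed on, it holds back with up to 7 N; let loose within 3 mm of its middle it centres itself.
- detent_pin (a joint): height of the sprung steel pin in the middle of the carriage whose lower end is the detent ball, m: -0.0005 while the ball rides on the plain rail, -0.0043 at the middle of the notch. Its round head, 12 mm across, shows above the carriage between slot and fin and drops by that 4 mm.

How it is judged (in metres and radians):
On the way, in this order (a step that is already met when the one before it is completed fails the run):
1. the round-window frame stands fully home in the carriage's slot and the fingers are off it (distance between filter and slot_floor below 0.004 m and z of filter in the frame of slot_floor below 0.003 m and angle between the x axis of filter and the y axis of slot_floor, either way round below 0.12 rad and angle between filter's own z axis and vertical below 0.12 rad and contact force between filter and the fingers below 0.1 N), for 0.2 s.
2. the fingers hold the fin and the ball has dropped into the notch (value of joint detent_pin below -0.0025 m and contact force between grip_fin and the fingers above 1 N), for 0.2 s.
At the end, for the whole second after the job is handed in: Frame home in the slot (underside within 3 mm of the floor, square and upright within 0.12 rad), untouched; fingers bear on the fin with over 1 N; carriage still, its ball at least 2.5 mm down in the notch (within about 2 mm of the notch's middle) (all of step 1 and all of step 2 and velocity of joint carriage between -0.004 and 0.004 m/s and contact force between filter and the arm below 0.1 N); the arm keeps its last pose, push and grip.
It fails at once if the square-window frame was moved from its place (distance of spare_square from where it was at the start of the episode above 0.02 m).
It fails at once if the blank frame was moved from its place (distance of spare_blank from where it was at the start of the episode above 0.02 m).
It also fails if it takes over 72 s, if anything falls off the work surface, if the arm or the gripper's body presses on something with over 40 N, if the wrist force passes 120 N, or if a joint passes its speed limit or range.

## Working session

There is one attempt and no reset: what is moved stays moved. The work goes in short steps, Python scripts to look and compute and a tool call to move; the robot and the scene stay as the last step left them, time stands still between calls to the robot, and variables do not carry over. Pictures are saved under pics/ and viewed, at most 10 in all, crops included, and the job is handed in when it is done.

Besides the shell and the picture viewer there is one more tool, called by a JSON object that holds its "api" and its "payload". move_arm: Moves the arm, as the interface text tells. Its arguments: {"type":"object","properties":{"series":{"type":"string"},"grip_force":{"type":"number"}},"required":["series"]}

```bash
ls; mkdir -p pics; cat > h.py <<'E'
import numpy as np, cv2
from cell import ctrl, optics, job
def ray(c,u,v):
    K=np.array(c["camera_matrix"],float);R=np.array(c["R"]);t=np.array(c["t"])
    p=cv2.undistortPoints(np.array([[[u,v]]],float),K,np.array([c["k1"],0,0,0,0.]))[0,0]
    return -R.T@t, R.T@np.array([p[0],p[1],1.0])
def onz(c,u,v,z):
    o,d=ray(c,u,v); return o+d*(z-o[2])/d[2]
def cloud(c,depth):
    K=np.array(c["camera_matrix"],float);R=np.array(c["R"]);t=np.array(c["t"])
    h,w=depth.shape; vv,uu=np.mgrid[:h,:w]
    p=cv2.undistortPoints(np.stack([uu,vv],-1).reshape(-1,1,2).astype(float),K,np.array([c["k1"],0,0,0,0.]))[:,0]
    P=np.c_[p,np.ones(len(p))]*depth.reshape(-1,1)
    return ((P-t)@R).reshape(h,w,3)
def snap(n):
    c=optics.get_calibration(n); im,d=optics.camera(n); return c,im,d
E
python3 - <<'E'
from h import *
for n in("scene","top"):
    c,im,d=snap(n); cv2.imwrite(f"pics/{n}0.png",im[:,:,::-1]); np.savez(f"{n}0.npz",im=im,d=d)
    print(n,c)
print(ctrl.state())
E
```

```text
pics
scene {'camera_matrix': array([[511.72105399,   0.        , 274.86970146],
       [  0.        , 511.72105399, 206.74488766],
       [  0.        ,   0.        ,   1.        ]]), 'k1': -0.08401279518677987, 'R': array([[ 0.26035401,  0.96550384,  0.00425691],
       [ 0.66257478, -0.1754569 , -0.72815488],
       [-0.70228943,  0.19239857, -0.68539941]]), 't': array([-0.02176062, -0.30543725,  1.33888665])}
top {'camera_matrix': array([[398.21670318,   0.        , 280.51714317],
       [  0.        , 398.21670318, 207.84411498],
       [  0.        ,   0.        ,   1.        ]]), 'k1': 0.002914163726951861, 'R': array([[-0.01327548, -0.99966937, -0.02202093],
       [-0.99586335,  0.0151983 , -0.08958352],
       [ 0.08988858,  0.02074058, -0.99573584]]), 't': array([-0.09077404,  0.50127488,  0.8381013 ])}
{'t': 0.1, 'qpos': array([-8.52173153e+01,  2.18377802e+01,  7.43776547e+01, -1.32026038e-03,
        8.38574306e+01, -1.23352363e+01]), 'dq': array([-0.00707183, -0.09559987, -0.07995134,  0.0179963 ,  0.03004007,
       -0.09717288]), 'effort': array([ 1.98454567e-03, -4.38652539e+01, -2.24915206e+01,  7.13905203e-02,
        3.42190638e-02, -7.22468144e-05]), 'position': array([ 0.16186336, -0.52539258,  0.23820964]), 'eef_rot': array([-1.79928536e+02, -1.42841423e-02,  1.71180542e+01]), 'wrist_force': array([ 0.40988972,  0.22855575, -0.05489486]), 'torque': array([-0.02774064,  0.01369393, -0.02585002]), 'gripper_force': 0.0, 'width': 0.9998586570161274}
```

View pics/scene0.png

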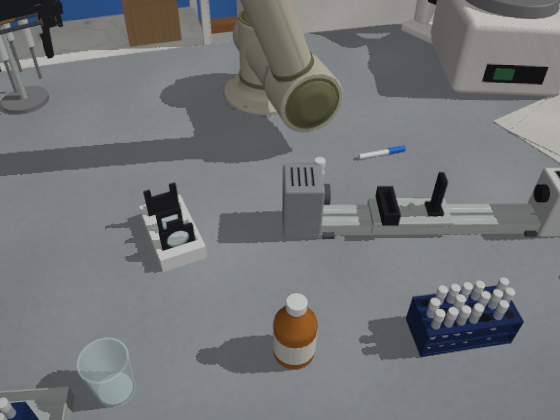

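View pics/top0.png

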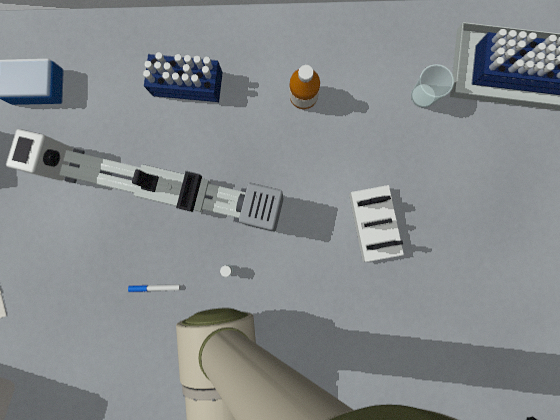

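The scene picture shows the rack at (172,232) with three frames: two-tab blank at the back, the round-window frame apparently at the front (177,240). The lamp is at (303,200), the slot block at (388,205) and the fin at (438,195). In the top picture the rack frames are at (375,201), (377,223) and (384,244), the slot at (189,190) and the fin at (146,180).

```bash
python3 - <<'E'
from h import *
z=np.load("scene0.npz"); im=z["im"]
cr=im[170:280,120:230]; cr2=im[150:250,270:470]
a=cv2.resize(cr,(550,550),interpolation=cv2.INTER_CUBIC)
cv2.imwrite("pics/crop_rack.png",a[:,:,::-1])
t=np.load("top0.npz"); c=optics.get_calibration("top"); P=cloud(c,t["d"]); g=t["im"].max(2)
dark=(g<60).astype(np.uint8)
for name,(x0,y0,x1,y1) in dict(rack=(345,180,410,268),car=(110,150,215,215)).items():
    sub=np.zeros_like(dark); sub[y0:y1,x0:x1]=dark[y0:y1,x0:x1]
    Q=P[y0:y1,x0:x1].reshape(-1,3)
    n,l,s,ce=cv2.connectedComponentsWithStats(sub)
    for i in range(1,n):
        if s[i,4]<15: continue
        q=P[l==i]; q=q[q[:,2]>0]
        zz=np.percentile(q[:,2],[5,50,95]); print(name,i,s[i],ce[i].round(1),"z",zz.round(3),"med",np.median(q,0).round(3), cv2.minAreaRect(np.argwhere(l==i)[:,::-1].astype(np.float32)))
# rack: white top points
sub=P[180:268,345:410]; w=(g[180:268,345:410]>190)&(sub[...,2]>.02)&(sub[...,2]<.04)
q=sub[w]; r=cv2.minAreaRect(q[:,:2].astype(np.float32)*1000); print("rack rect",r,np.median(q[:,2]))
# heights map around carriage
S=cloud(optics.get_calibration("scene"),z["d"])
for lab,C in(("top",P),("scene",S)):
    q=C.reshape(-1,3)
    for nm,lo,hi in(("fin",.09,.13),("blk",.055,.072)):
        m=(q[:,2]>lo)&(q[:,2]<hi)&(q[:,0]>.3)&(q[:,0]<.6)&(q[:,1]>-.02 if lab=="x" else True)
        print(lab,nm,m.sum())
E
```

```text
rack 1 [358 196  33  10 143] [373.5 200.5] z [0.02  0.066 0.085] med [ 0.509 -0.29   0.066] ((373.7884826660156, 200.44232177734375), (4.706787109375, 32.75139617919922), 78.69007110595703)
rack 2 [364 219  28   8  81] [378.  222.4] z [0.021 0.065 0.068] med [ 0.464 -0.297  0.065] ((377.6611022949219, 222.41278076171875), (3.1281356811523438, 27.45808219909668), 79.99201965332031)
rack 3 [367 241  36   9 138] [383.8 244.5] z [0.05  0.067 0.085] med [ 0.419 -0.305  0.067] ((384.3846130371094, 244.42308044433594), (4.510671138763428, 35.49702072143555), 78.69007110595703)
car 1 [132 170  27  22 363] [145.3 180.6] z [0.042 0.076 0.119] med [0.555 0.176 0.076] ((144.8000030517578, 180.60000610351562), (24.6657657623291, 16.443843841552734), 18.434947967529297)
car 2 [177 172  25  40 637] [188.9 191.3] z [0.038 0.06  0.064] med [0.535 0.093 0.06 ] ((188.87953186035156, 191.25778198242188), (17.000152587890625, 37.41051483154297), 14.74356460571289)
rack rect ((464.7238464355469, -301.0933532714844), (149.048095703125, 81.5858154296875), 9.743764877319336) 0.02983595386085225
top fin 2277
top blk 839
scene fin 2432
scene blk 1533
```

View pics/crop_rack.png

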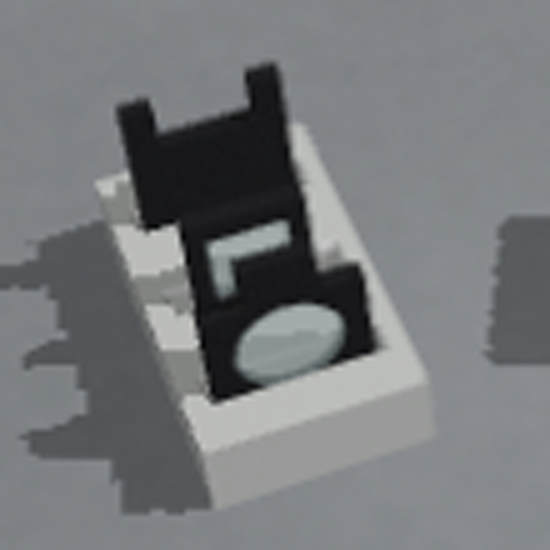

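The crop shows the round-window frame in the front slot (rack's +x end), the square one in the middle and the two-tab blank at the back. Next I measure the target points precisely.

```bash
cat > m.py <<'E'
from h import *
def rect(q): 
    r=cv2.minAreaRect((q[:,:2]*1000).astype(np.float32)); b=cv2.boxPoints(r)
    e=[b[1]-b[0],b[2]-b[1]]; return np.round(r[0],1),[(round(float(np.hypot(*v)),1),round(float(np.degrees(np.arctan2(v[1],v[0])))%180,1)) for v in e]
def roi(C,x,y,z,im=None,dark=False):
    m=(C[...,0]>x[0])&(C[...,0]<x[1])&(C[...,1]>y[0])&(C[...,1]<y[1])&(C[...,2]>z[0])&(C[...,2]<z[1])
    if dark: m&=im.max(2)<70
    return C[m]
E
python3 - <<'E'
from m import *
for n in("top","scene"):
    t=np.load(n+"0.npz"); im=t["im"]; C=cloud(optics.get_calibration(n),t["d"])
    for nm,x,y,z,dk in(("tab",(.48,.54),(-.35,-.24),(.075,.09),1),("tabs_blank",(.39,.45),(-.36,-.25),(.075,.09),1),("frame top",(.48,.54),(-.34,-.24),(.058,.072),1),
      ("fin top",(.48,.62),(.12,.25),(.108,.125),1),("fin all",(.48,.62),(.12,.25),(.06,.125),1),("block",(.45,.62),(.03,.14),(.058,.068),0),("lamp",(.42,.62),(-.15,0.0),(.05,.3),0),("rail",(.4,.65),(0,.3),(.03,.042),0)):
        q=roi(C,x,y,z,im,dk)
        if len(q)>5: print(n,nm,len(q),q.mean(0).round(4),rect(q),"zmax",q[:,2].max().round(3))
E
```

```text
top tab 46 [ 0.5098 -0.2923  0.083 ] (array([ 510. , -292.9]), [(27.0, 100.2), (5.6, 10.2)]) zmax 0.086
top tabs_blank 54 [ 0.4181 -0.3065  0.0829] (array([ 418.9, -308.7]), [(60.0, 100.1), (7.7, 10.1)]) zmax 0.087
top frame top 51 [ 0.509  -0.2897  0.0653] (array([ 510. , -293.1]), [(59.5, 100.1), (5.7, 10.1)]) zmax 0.072
top fin top 102 [0.5561 0.1793 0.1167] (array([556.6, 179.9]), [(27.5, 163.8), (10.9, 73.8)]) zmax 0.121
top fin all 231 [0.5556 0.1775 0.0987] (array([556.7, 180.2]), [(27.8, 165.5), (11.0, 75.5)]) zmax 0.121
top block 405 [0.5357 0.0939 0.062 ] (array([536. ,  93.8]), [(79.9, 166.2), (30.9, 76.2)]) zmax 0.068
top lamp 1667 [ 0.4956 -0.0594  0.1162] (array([498.2, -54.1]), [(79.9, 165.7), (84.2, 75.7)]) zmax 0.125
top rail 1453 [0.5463 0.137  0.0366] (array([541.8, 123.6]), [(74.9, 165.7), (179.2, 75.7)]) zmax 0.042
scene tab 104 [ 0.5131 -0.2926  0.081 ] (array([ 511.9, -293. ]), [(27.5, 99.7), (10.5, 9.7)]) zmax 0.086
scene tabs_blank 78 [ 0.4207 -0.3101  0.081 ] (array([ 419.9, -309.3]), [(59.1, 101.3), (8.8, 11.3)]) zmax 0.086
scene frame top 196 [ 0.5138 -0.2939  0.0649] (array([ 511.6, -293.5]), [(58.6, 99.8), (11.8, 9.8)]) zmax 0.072
scene fin top 98 [0.5603 0.1786 0.1152] (array([558.8, 180.2]), [(29.4, 165.2), (10.8, 75.2)]) zmax 0.12
scene fin all 331 [0.5626 0.177  0.0936] (array([559.4, 179.7]), [(30.8, 167.1), (11.8, 77.1)]) zmax 0.12
scene block 385 [0.5375 0.0938 0.062 ] (array([535.8,  93.8]), [(84.3, 165.7), (31.4, 75.7)]) zmax 0.066
scene lamp 2413 [ 0.5159 -0.0652  0.1011] (array([498. , -54.6]), [(85.2, 165.8), (84.0, 75.8)]) zmax 0.124
scene rail 1464 [0.5543 0.1367 0.0365] (array([547.4, 137.7]), [(82.2, 165.1), (151.4, 75.1)]) zmax 0.042
```

{"api": "move_arm", "payload": {"series": "0.0335 -0.01 0 0 0 0 135;0.0335 -0.01 0 0 0 0 135;0.0335 -0.01 0 0 0 0 135;0.0335 -0.01 0 0 0 0 135;0.0335 -0.01 0 0 0 0 135;0.0335 -0.01 0 0 0 0 135;0.0335 -0.01 0 0 0 0 135;0.0335 -0.01 0 0 0 0 135;0.0335 -0.01 0 0 0 0 135;0.0335 -0.01 0 0 0 0 135;0.0335 -0.01 0 0 0 0 135;0.0335 -0.01 0 0 0 0 135", "grip_force": 20}}

```text
t: 1.1
position: [0.5119, -0.2913, 0.2384]
eef_rot: [-180.0, 0.0, 17.1]
wrist_force: [0.1, -0.8, 1.1]
width: 0.47
gripper_force: 0.0
```

{"api": "move_arm", "payload": {"series": "0 0 0 0 0 -0.1206 135;0 0 0 0 0 -0.1206 135;0 0 0 0 0 -0.1206 135;0 0 0 0 0 -0.1206 135;0 0 0 0 0 -0.1206 135;0 0 0 0 0 -0.1206 135;0 0 0 0 0 -0.1206 135;0 0 0 0 0 -0.1206 135;0 0 0 0 0 -0.1206 135;0 0 0 0 0 -0.1206 135;0 0 0 0 0 -0.1206 135;0 0 0 0 0 -0.1206 135"}}

```text
t: 2.1
position: [0.5106, -0.2925, 0.2383]
eef_rot: [-180.0, -0.0, 100.4]
wrist_force: [-0.0, -0.1, -0.2]
width: 0.471
gripper_force: 0.0
```

{"api": "move_arm", "payload": {"series": "0 0 0 0 0 0 135;0 0 0 0 0 0 135;0 0 0 0 0 0 135"}}

```text
t: 2.35
position: [0.5107, -0.2925, 0.2386]
eef_rot: [-180.0, -0.0, 99.8]
wrist_force: [0.3, 0.2, -0.3]
width: 0.466
gripper_force: 0.0
```

```bash
python3 - <<'E'
from m import *
c,im,d=snap("wrist"); cv2.imwrite("pics/w1.png",im[:,:,::-1]); C=cloud(c,d)
for nm,x,y,z,dk in(("tab",(.48,.54),(-.35,-.24),(.075,.09),1),("ftop",(.48,.54),(-.35,-.24),(.058,.072),1),("sq",(.44,.48),(-.35,-.24),(.058,.072),1),("rack",(.37,.56),(-.36,-.22),(.025,.034),0)):
    q=roi(C,x,y,z,im,dk); 
    if len(q)>5: print(nm,len(q),q.mean(0).round(4),rect(q),q[:,2].max().round(3))
E
```

```text
tab 255 [ 0.5089 -0.2924  0.0847] (array([ 509.1, -293.4]), [(27.8, 99.7), (6.4, 9.7)]) 0.087
ftop 196 [ 0.5075 -0.2861  0.067 ] (array([ 508.7, -293.5]), [(59.5, 99.8), (5.7, 9.8)]) 0.072
sq 411 [ 0.4635 -0.2995  0.0662] (array([ 463.3, -300.8]), [(44.6, 99.6), (7.6, 9.6)]) 0.069
rack 8295 [ 0.4669 -0.2976  0.0308] (array([ 462.8, -301.6]), [(82.2, 99.6), (151.0, 9.6)]) 0.034
```

View pics/w1.png

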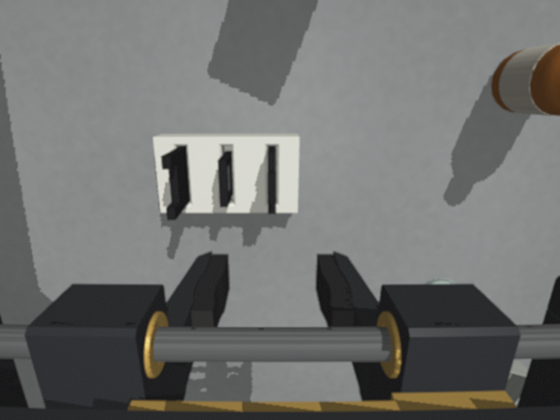

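The wrist view shows the rack with the round frame's edge at x≈272, centred between the fingers. Descending to straddle it.

{"api": "move_arm", "payload": {"series": "0 -0.001 0.02 0 0 0 135;0 0 0.02 0 0 0 135;0 0 0.02 0 0 0 135;0 0 0.02 0 0 0 135;0 0 0.02 0 0 0 135;0 0 0.02 0 0 0 135;0 0 0.02 0 0 0 135;0 0 0.02 0 0 0 135;0 0 0.015 0 0 0 135;0 0 0.013 0 0 0 135;0 0 0 0 0 0 135;0 0 0 0 0 0 135", "grip_force": 20}}

```text
t: 3.4
position: [0.5097, -0.2927, 0.0506]
eef_rot: [-180.0, -0.0, 100.0]
wrist_force: [-0.6, -0.0, 0.4]
width: 0.474
gripper_force: 0.0
```

{"api": "move_arm", "payload": {"series": "0 0 0 0 0 0 180;0 0 0 0 0 0 210;0 0 0 0 0 0 225;0 0 0 0 0 0 235;0 0 0 0 0 0 245;0 0 0 0 0 0 255;0 0 0 0 0 0 255;0 0 0 0 0 0 255;0 0 0 0 0 0 255", "grip_force": 20}}

```text
t: 4.15
position: [0.5099, -0.2928, 0.0511]
eef_rot: [180.0, 0.0, 100.0]
wrist_force: [-0.6, 1.2, 4.1]
width: 0.084
gripper_force: 20.0
```

{"api": "move_arm", "payload": {"series": "0 0 -0.006 0 0 0 255;0 0 -0.01 0 0 0 255;0 0 -0.012 0 0 0 255;0 0 -0.018 0 0 0 255;0 0 -0.018 0 0 0 255;0 0 -0.018 0 0 0 255;0 0 -0.018 0 0 0 255;0 0 -0.018 0 0 0 255;0 0 -0.018 0 0 0 255;0 0 -0.018 0 0 0 255;0 0 -0.018 0 0 0 255;0 0 -0.018 0 0 0 255", "grip_force": 25}}

```text
t: 5.15
position: [0.5096, -0.2926, 0.2424]
eef_rot: [180.0, 0.0, 100.0]
wrist_force: [0.4, 0.6, -0.6]
width: 0.087
gripper_force: 25.0
```

{"api": "move_arm", "payload": {"series": "0 0 0 0 0 -0.0957 255;0 0 0 0 0 -0.0957 255;0 0 0 0 0 -0.0957 255;0 0 0 0 0 -0.0957 255;0 0 0 0 0 -0.0957 255;0 0 0 0 0 -0.0957 255;0 0 0 0 0 -0.0957 255;0 0 0 0 0 -0.0957 255;0 0 0 0 0 -0.0957 255;0 0 0 0 0 -0.0957 255;0 0 0 0 0 -0.0957 255;0 0 0 0 0 -0.0957 255"}}

```text
t: 6.15
position: [0.5096, -0.2926, 0.2415]
eef_rot: [-180.0, 0.0, 166.1]
wrist_force: [0.5, -0.2, -0.7]
width: 0.088
gripper_force: 25.0
```

{"api": "move_arm", "payload": {"series": "0 0 0 0 0 0 255;0 0 0 0 0 0 255;0 0 0 0 0 0 255"}}

```text
t: 6.4
position: [0.5097, -0.2927, 0.2411]
eef_rot: [-180.0, 0.0, 165.7]
wrist_force: [-0.4, -0.1, -1.3]
width: 0.091
gripper_force: 25.0
```

{"api": "move_arm", "payload": {"series": "0.0058 0.0317 0 0 0 0 255;0.0058 0.0317 0 0 0 0 255;0.0058 0.0317 0 0 0 0 255;0.0058 0.0317 0 0 0 0 255;0.0058 0.0317 0 0 0 0 255;0.0058 0.0317 0 0 0 0 255;0.0058 0.0317 0 0 0 0 255;0.0058 0.0317 0 0 0 0 255;0.0058 0.0317 0 0 0 0 255;0.0058 0.0317 0 0 0 0 255;0.0058 0.0317 0 0 0 0 255;0.0058 0.0317 0 0 0 0 255"}}

```text
t: 7.4
position: [0.5352, 0.0947, 0.241]
eef_rot: [180.0, 0.0, 165.7]
wrist_force: [0.6, -0.4, -0.5]
width: 0.089
gripper_force: 25.0
```

{"api": "move_arm", "payload": {"series": "0 0 0.02 0 0 0 255;0 0 0.02 0 0 0 255;0 0 0.02 0 0 0 255;0 0 0.01 0 0 0 255;0 0 0 0 0 0 255;0 0 0 0 0 0 255;0 0 0 0 0 0 255"}}

```text
t: 7.98
position: [0.5358, 0.093, 0.1718]
eef_rot: [180.0, 0.1, 165.8]
wrist_force: [0.6, -0.3, -0.1]
width: 0.093
gripper_force: 25.0
```

```bash
python3 - <<'E'
from m import *
print(ctrl.state()["position"],ctrl.state()["eef_rot"])
ims=[]
for n in("wrist","scene","top"):
    c,im,d=snap(n); C=cloud(c,d); np.savez(n+"2.npz",im=im,d=d)
    ims.append(cv2.resize(im,(400,300)))
    for nm,x,y,z,dk in(("frame",(.45,.62),(.05,.135),(.128,.205),1),("frame_low",(.45,.62),(.05,.135),(.128,.15),1),("block",(.45,.62),(.03,.14),(.058,.068),0),("fin",(.48,.62),(.12,.25),(.108,.125),1)):
        q=roi(C,x,y,z,im,dk)
        if len(q)>5: print(n,nm,len(q),q.mean(0).round(4),rect(q),q[:,2].min().round(3),q[:,2].max().round(3))
cv2.imwrite("pics/p2.png",np.vstack([np.hstack([ims[0],ims[2]]),np.hstack([cv2.resize(np.load("scene2.npz")["im"][90:240,290:490],(400,300)),ims[1]])])[:,:,::-1])
E
```

```text
[0.53582548 0.09304579 0.17177338] [1.79981477e+02 9.22259364e-02 1.65785166e+02]
wrist frame 4195 [0.5203 0.0964 0.1878] (array([525. ,  95.3]), [(30.7, 114.2), (35.7, 24.2)]) 0.128 0.205
wrist frame_low 160 [0.5063 0.1002 0.1397] (array([506.3, 100.2]), [(0.9, 164.7), (8.0, 74.7)]) 0.128 0.15
wrist block 2418 [0.5268 0.0962 0.0636] (array([533.7,  94.1]), [(80.3, 165.7), (30.1, 75.7)]) 0.058 0.066
wrist fin 1007 [0.5529 0.1793 0.1175] (array([554.4, 180. ]), [(28.8, 168.0), (11.1, 78.0)]) 0.108 0.122
scene frame 658 [0.548  0.088  0.1751] (array([540.2,  88.1]), [(34.4, 106.7), (54.6, 16.7)]) 0.128 0.205
scene frame_low 154 [0.5445 0.0888 0.1393] (array([538.8,  92.2]), [(59.5, 165.7), (8.0, 75.7)]) 0.128 0.15
scene block 386 [0.5371 0.0937 0.0621] (array([535.6,  94.5]), [(82.2, 165.4), (31.7, 75.4)]) 0.058 0.066
scene fin 96 [0.5611 0.1784 0.1151] (array([559.3, 179.8]), [(29.1, 164.0), (10.6, 74.0)]) 0.108 0.12
top frame 9 [0.5113 0.0952 0.1336] (array([511.5,  95.2]), [(8.4, 157.3), (0.8, 67.3)]) 0.129 0.138
top frame_low 9 [0.5113 0.0952 0.1336] (array([511.5,  95.2]), [(8.4, 157.3), (0.8, 67.3)]) 0.129 0.138
top block 213 [0.5329 0.0994 0.062 ] (array([535.8,  93.6]), [(79.8, 165.9), (30.3, 75.9)]) 0.058 0.066
```

View pics/p2.png

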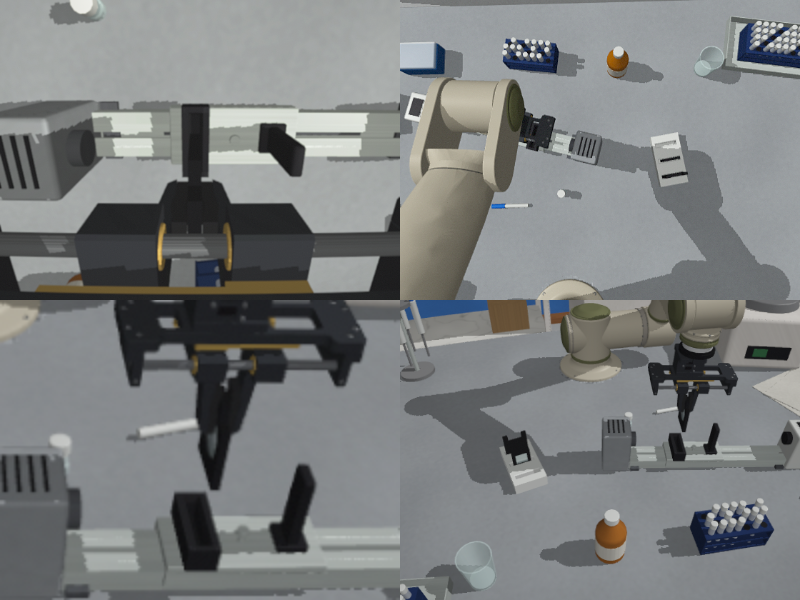

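The picture shows the frame hanging above the black slot block, upright between the fingers, with the fin to its right and the lamp well clear. I shift slightly, go lower and re-measure.

{"api": "move_arm", "payload": {"series": "0.0015 0.001 0.02 0 0 0 255;0 0 0.02 0 0 0 255;0 0 0.018 0 0 0 255;0 0 0 0 0 0 255;0 0 0 0 0 0 255;0 0 0 0 0 0 255"}}

```text
t: 8.63
position: [0.5348, 0.0944, 0.114]
eef_rot: [180.0, 0.1, 165.8]
wrist_force: [0.3, -0.6, 0.3]
width: 0.087
gripper_force: 25.0
```

```bash
python3 - <<'E'
from m import *
print(ctrl.state()["position"],ctrl.state()["eef_rot"])
a=np.radians(75.8); ey=np.array([np.cos(a),np.sin(a)]); ex=np.array([-ey[1],ey[0]])*1; o=np.array([.5358,.0938])
for n in("wrist","scene"):
  for rep in range(2):
    c,im,d=snap(n); C=cloud(c,d)
    for nm,z,dk in(("frame",(.073,.095),1),("block",(.056,.066),0)):
        q=roi(C,(.45,.62),(.03,.14),z,im,dk); L=(q[:,:2]-o)*1000; u=L@ex; v=L@ey
        print(n,nm,len(q),"x",np.percentile(u,[1,99]).round(1),"y",np.percentile(v,[1,99]).round(1),"z",q[:,2].min().round(3))
    # height histogram at frame bottom
E
```

```text
[0.53482119 0.09439408 0.11404016] [1.79976638e+02 1.10018903e-01 1.65828401e+02]
wrist frame 171 x [31.1 31.9] y [-3.9  3.9] z 0.073
wrist block 3061 x [-12.6  42.3] y [-15.   14.5] z 0.056
wrist frame 162 x [31.  31.9] y [-3.9  3.9] z 0.073
wrist block 3078 x [-12.7  42.3] y [-15.   14.6] z 0.056
scene frame 131 x [-31.3  28.4] y [-4.   4.5] z 0.073
scene block 293 x [-40.5  39.7] y [-15.2  15.3] z 0.056
scene frame 131 x [-31.2  29.9] y [-3.9  4.7] z 0.073
scene block 293 x [-40.6  39.3] y [-15.1  15.5] z 0.056
```

{"api": "move_arm", "payload": {"series": "0.0008 0 0.003 0 0 0 255;0 0 0.004 0 0 0 255;0 0 0.004 0 0 0 255;0 0 0.004 0 0 0 255;0 0 0.004 0 0 0 255;0 0 0.004 0 0 0 255;0 0 0.003 0 0 0 255;0 0 0 0 0 0 255;0 0 0 0 0 0 255"}}

```text
t: 9.58
position: [0.5334, 0.0946, 0.0866]
eef_rot: [-180.0, -0.0, 165.8]
wrist_force: [0.2, 0.3, -0.9]
width: 0.085
gripper_force: 25.0
```

{"api": "move_arm", "payload": {"series": "0 0 0.001 0 0 0 255;0 0 0.001 0 0 0 255;0 0 0.001 0 0 0 255;0 0 0.001 0 0 0 255;0 0 0 0 0 0 255;0 0 0 0 0 0 255"}}

```text
t: 10.08
position: [0.5336, 0.0947, 0.084]
eef_rot: [180.0, 0.1, 165.8]
wrist_force: [-2.9, 0.3, 10.0]
width: 0.093
gripper_force: 25.0
```

{"api": "move_arm", "payload": {"series": "0 0 0.001 0 0 0 255;0 0 0 0 0 0 255;0 0 0 0 0 0 255;0 0 0 0 0 0 255"}}

```text
t: 10.42
position: [0.5336, 0.0948, 0.0839]
eef_rot: [180.0, 0.1, 165.9]
wrist_force: [-6.3, 0.8, 20.4]
width: 0.091
gripper_force: 25.0
```

```bash
cat > f.py <<'E'
from m import *
s=ctrl.state(); print(s["position"],s["wrist_force"])
a=np.radians(75.8); ey=np.array([np.cos(a),np.sin(a)]); ex=np.array([-ey[1],ey[0]]); o=np.array([.5358,.0938])
for n in("wrist","scene"):
    c,im,d=snap(n); C=cloud(c,d)
    W=((C[...,:2]-o)*1000); U=W@ex; V=W@ey
    k=(im.max(2)<80)&(abs(V)<9)&(abs(U)<36)&(C[...,2]>.068)&(C[...,2]<.125)
    q=C[k]; 
    for lo,hi in((8,14),(18,28)):   # shoulders of the frame |u| 18..28, tab |u|<14
        m=k&(abs(U)>=(0 if lo==8 else lo))&(abs(U)<hi)
        if m.sum()>5: print(n,(lo,hi),m.sum(),"ztop",np.percentile(C[m][:,2],[90,97,100]).round(4))
    m=k&(C[...,2]<.095)
    if m.sum()>5: print(n,"u",np.percentile(U[m],[1,99]).round(1),"v low",np.percentile(V[m],[2,98]).round(1))
    m=k&(C[...,2]>.102)
    if m.sum()>5: print(n,"tab u",np.percentile(U[m],[1,99]).round(1),"v",np.percentile(V[m],[2,98]).round(1))
E
python3 f.py
```

```text
[0.53364024 0.09475536 0.08393897] [-6.25012189  0.77709957 20.38104271]
wrist (8, 14) 1962 ztop [0.1202 0.1238 0.125 ]
wrist (18, 28) 438 ztop [0.1008 0.1011 0.1117]
wrist u [12.  33.3] v low [-8.5  8.5]
wrist tab u [-2.8 17.9] v [-8.5  8.5]
scene (8, 14) 182 ztop [0.1182 0.123  0.1248]
scene (18, 28) 63 ztop [0.099  0.0999 0.1008]
scene u [-30.1   4.2] v low [-8.   7.3]
scene tab u [-14.3   9.1] v [-8.5  8.6]
```

Shoulder top is at 99–101 mm, so the frame is home. Releasing.

{"api": "move_arm", "payload": {"series": "0 0 0 0 0 0 240;0 0 0 0 0 0 220;0 0 0 0 0 0 180;0 0 0 0 0 0 140;0 0 0 0 0 0 120;0 0 0 0 0 0 120;0 0 -0.01 0 0 0 120;0 0 -0.02 0 0 0 120;0 0 -0.03 0 0 0 120;0 0 -0.03 0 0 0 120;0 0 -0.02 0 0 0 120;0 0 0 0 0 0 120"}}

```text
t: 11.52
position: [0.5349, 0.0947, 0.1966]
eef_rot: [179.9, 0.5, 165.8]
wrist_force: [1.1, 0.0, -0.2]
width: 0.526
gripper_force: 0.0
```

```bash
python3 f.py; python3 - <<'E'
from m import *
c,im,d=snap("wrist"); i2=snap("scene")[1]
cv2.imwrite("pics/p3.png",np.hstack([cv2.resize(im,(400,300)),cv2.resize(i2[110:260,290:490],(400,300),interpolation=cv2.INTER_CUBIC)])[:,:,::-1])
E
```

```text
[0.53491473 0.09465044 0.196587  ] [ 1.10745478  0.0140518  -0.23023248]
wrist (8, 14) 376 ztop [0.1188 0.1193 0.1199]
wrist (18, 28) 224 ztop [0.1009 0.1011 0.1014]
wrist u [32.4 33. ] v low [-3.8  3.9]
wrist tab u [-11.1  17. ] v [-3.5  3.6]
scene (8, 14) 147 ztop [0.1171 0.1186 0.1198]
scene (18, 28) 90 ztop [0.0989 0.0997 0.1001]
scene u [-29.8  30.7] v low [-3.9  3.9]
scene tab u [-14.   15.2] v [-3.8  3.9]
```

View pics/p3.png

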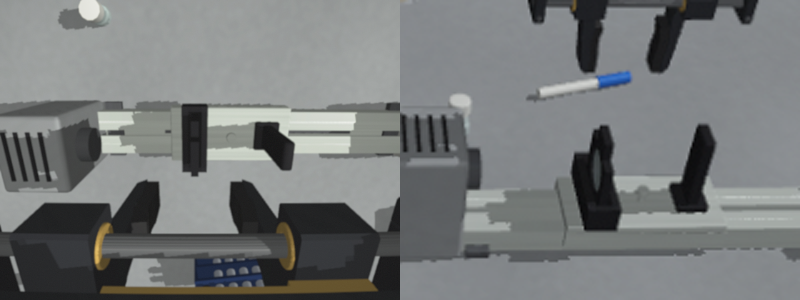

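The frame stands home in the slot (wrist view: frame at (195,140); scene crop shows it upright) and the fingers are clear. On to the fin.

{"api": "move_arm", "payload": {"series": "0 0.022 0 0 0 0 120;0 0.023 0 0 0 0 120;0 0.022 0 0 0 0 120;0 0.022 0 0 0 0 120;0 0 0 0 0 0 120;0 0 0.02 0 0 0 120;0 0 0.02 0 0 0 120;0 0 0.02 0 0 0 120;0 0 0.02 0 0 0 120;0 0 0.02 0 0 0 120;0 0 0.011 0 0 0 120;0 0 0 0 0 0 120"}}

```text
t: 12.72
position: [0.5533, 0.1801, 0.0773]
eef_rot: [-179.9, -0.4, 165.8]
wrist_force: [-1.0, -0.2, 0.0]
width: 0.529
gripper_force: 0.0
```

{"api": "move_arm", "payload": {"series": "0 0 0 0 0 0 160;0 0 0 0 0 0 190;0 0 0 0 0 0 210;0 0 0 0 0 0 220;0 0 0 0 0 0 230;0 0 0 0 0 0 240;0 0 0 0 0 0 255;0 0 0 0 0 0 255;0 0 0 0 0 0 255;0 0 0 0 0 0 255", "grip_force": 20}}

```text
t: 13.55
position: [0.5554, 0.181, 0.0812]
eef_rot: [180.0, 0.0, 165.8]
wrist_force: [-0.5, 0.6, 5.4]
width: 0.134
gripper_force: 20.0
```

{"api": "move_arm", "payload": {"series": "0 0.003 0 0 0 0 255;0 0.003 0 0 0 0 255;0 0.003 0 0 0 0 255;0 0.003 0 0 0 0 255;0 0.003 0 0 0 0 255;0 0.003 0 0 0 0 255;0 0.003 0 0 0 0 255;0 0.003 0 0 0 0 255;0 0.002 0 0 0 0 255;0 0 0 0 0 0 255;0 0 0 0 0 0 255"}}

```text
t: 14.47
position: [0.5618, 0.2063, 0.0813]
eef_rot: [180.0, 0.1, 165.8]
wrist_force: [-1.1, 0.8, 5.0]
width: 0.135
gripper_force: 20.0
```

{"api": "move_arm", "payload": {"series": "0 0.002 0 0 0 0 255;0 0.002 0 0 0 0 255;0 0 0 0 0 0 255;0 0 0 0 0 0 255"}}

```text
t: 14.8
position: [0.5627, 0.2101, 0.0812]
eef_rot: [180.0, 0.0, 165.8]
wrist_force: [-1.3, 0.7, 5.6]
width: 0.137
gripper_force: 20.0
```

{"api": "move_arm", "payload": {"series": "0 0.002 0 0 0 0 255;0 0.002 0 0 0 0 255;0 0 0 0 0 0 255;0 0 0 0 0 0 255"}}

```text
t: 15.13
position: [0.5637, 0.2139, 0.0813]
eef_rot: [180.0, 0.0, 165.8]
wrist_force: [-1.1, 0.7, 5.8]
width: 0.134
gripper_force: 20.0
```

{"api": "move_arm", "payload": {"series": "0 0.002 0 0 0 0 255;0 0.002 0 0 0 0 255;0 0 0 0 0 0 255;0 0 0 0 0 0 255"}}

```text
t: 15.47
position: [0.5647, 0.2179, 0.0813]
eef_rot: [180.0, 0.1, 165.8]
wrist_force: [-0.7, 0.4, 4.5]
width: 0.137
gripper_force: 20.0
```

{"api": "move_arm", "payload": {"series": "0 0.002 0 0 0 0 255;0 0.002 0 0 0 0 255;0 0 0 0 0 0 255;0 0 0 0 0 0 255"}}

```text
t: 15.8
position: [0.5659, 0.2224, 0.0813]
eef_rot: [179.9, 0.1, 165.9]
wrist_force: [0.7, 4.8, 5.2]
width: 0.135
gripper_force: 20.0
```

Drawn forward: the notch entry. Finer steps now.

{"api": "move_arm", "payload": {"series": "0 0.0015 0 0 0 0 255;0 0 0 0 0 0 255;0 0 0 0 0 0 255"}}

```text
t: 16.05
position: [0.5662, 0.2239, 0.0813]
eef_rot: [179.9, 0.1, 165.8]
wrist_force: [0.5, 5.5, 5.3]
width: 0.131
gripper_force: 20.0
```

{"api": "move_arm", "payload": {"series": "0 0.0015 0 0 0 0 255;0 0 0 0 0 0 255;0 0 0 0 0 0 255"}}

```text
t: 16.3
position: [0.5664, 0.2245, 0.0813]
eef_rot: [180.0, 0.1, 165.8]
wrist_force: [0.1, 1.2, 6.1]
width: 0.137
gripper_force: 20.0
```

{"api": "move_arm", "payload": {"series": "0 0.0015 0 0 0 0 255;0 0 0 0 0 0 255;0 0 0 0 0 0 255"}}

```text
t: 16.55
position: [0.5665, 0.2251, 0.0812]
eef_rot: [-179.9, 0.0, 165.8]
wrist_force: [-2.3, -3.9, 7.0]
width: 0.138
gripper_force: 20.0
```

Force reversed, so the middle lies just behind; easing back about 1 mm.

{"api": "move_arm", "payload": {"series": "0 -0.001 0 0 0 0 255;0 0 0 0 0 0 255;0 0 0 0 0 0 255;0 0 0 0 0 0 255;0 0 0 0 0 0 255"}}

```text
t: 16.97
position: [0.5664, 0.2246, 0.0812]
eef_rot: [-180.0, 0.0, 165.8]
wrist_force: [-0.4, -2.0, 6.8]
width: 0.138
gripper_force: 20.0
```

```bash
python3 - <<'E'
from m import *
s=ctrl.state(); print(s["position"],s["wrist_force"],s["gripper_force"],s["dq"].round(2))
a=np.radians(75.8); ey=np.array([np.cos(a),np.sin(a)]); ex=np.array([-ey[1],ey[0]]); o=np.array([.5358,.0938])
d0=np.load("wrist2.npz")
out=[]
for n in("wrist","scene"):
    c,im,d=snap(n); C=cloud(c,d); W=(C[...,:2]-o)*1000; U=W@ex; V=W@ey
    bl=(C[...,2]>.057)&(C[...,2]<.067)&(abs(U)<42)&(V>0)&(V<90); off=V[bl].mean() if bl.sum()>20 else np.nan
    print(n,"block y",np.percentile(V[bl],[1,99]).round(1))
    for lo,hi,nm in((25,65,"around pin"),):
        m=(abs(U)<5)&(V>47+lo-2)&(V<47+hi)&(C[...,2]>.03)&(C[...,2]<.055)
        print(nm,m.sum(),np.percentile(C[m][:,2],[2,50,98]).round(4) if m.sum() else "")
    out.append(im)
cv2.imwrite("pics/p4.png",np.hstack([cv2.resize(out[0],(400,300)),cv2.resize(out[1][110:260,310:510],(400,300),interpolation=cv2.INTER_CUBIC)])[:,:,::-1])
E
```

```text
[0.56643841 0.22460785 0.08123655] [-0.37681672 -1.9668366   6.77284003] 20.000632039736956 [ 0.05  0.05 -0.14  0.07 -0.02 -0.01]
wrist block y [29.4 59.3]
around pin 992 [0.0367 0.0382 0.0494]
scene block y [29.7 59. ]
around pin 98 [0.0346 0.0374 0.0488]
```

View pics/p4.png

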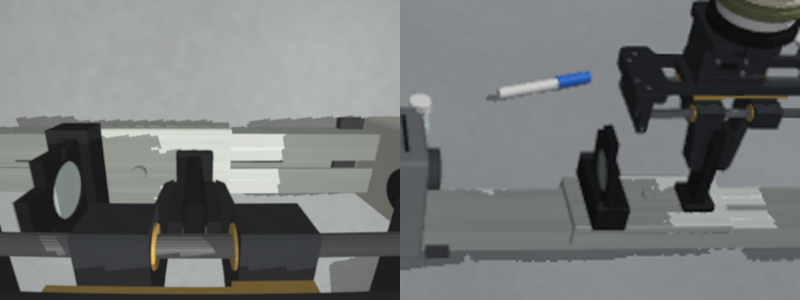

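The wrist view shows the frame in its slot at (70,180), the pin head at (138,171) low in the carriage and the fin in the fingers at (195,190). One last small easing.

{"api": "move_arm", "payload": {"series": "0 -0.0004 0 0 0 0 255;0 0 0 0 0 0 255;0 0 0 0 0 0 255;0 0 0 0 0 0 255;0 0 0 0 0 0 255;0 0 0 0 0 0 255;0 0 0 0 0 0 255;0 0 0 0 0 0 255"}}

```text
t: 17.73
position: [0.5664, 0.2245, 0.0813]
eef_rot: [180.0, 0.0, 165.8]
wrist_force: [-1.0, 0.2, 6.7]
width: 0.134
gripper_force: 20.0
```

```bash
python3 - <<'E'
from m import *
def pin(d,im,c,s):
    C=cloud(c,d); a=np.radians(75.8); ey=np.array([np.cos(a),np.sin(a)]); ex=np.array([-ey[1],ey[0]])
    W=(C[...,:2]-np.array([.5358,.0938]))*1000; U=W@ex; V=W@ey-s
    r=(abs(U)<25)&(V>20)&(V<72)&(C[...,2]<.06)
    h=[(v,np.percentile(C[r&(abs(V-v)<3)&(abs(U)<4)][:,2],[50,95]).round(4)) for v in range(26,70,6) if (r&(abs(V-v)<3)&(abs(U)<4)).sum()>3]; return h
t=np.load("top0.npz"); print("top before",pin(t["d"],t["im"],optics.get_calibration("top"),0))
t=np.load("scene0.npz"); c,im,d=snap("scene")
print("scene before",pin(t["d"],t["im"],c,0)); print("scene now",pin(d,im,c,44.3))
c,im,d=snap("wrist"); print("wrist now",pin(d,im,c,44.3))
s=ctrl.state(); print(s["t"],s["position"],s["wrist_force"])
E
```

```text
top before [(26, array([0.0366, 0.0394])), (32, array([0.0371, 0.0401])), (38, array([0.0371, 0.0509])), (44, array([0.0498, 0.052 ])), (50, array([0.0515, 0.0532])), (56, array([0.0373, 0.0386])), (62, array([0.0368, 0.0382])), (68, array([0.0369, 0.0387]))]
scene before [(26, array([0.0372, 0.0386])), (32, array([0.0371, 0.038 ])), (38, array([0.0372, 0.05  ])), (44, array([0.0442, 0.0518])), (50, array([0.0381, 0.0516])), (56, array([0.0362, 0.0388])), (62, array([0.0371, 0.0381])), (68, array([0.0369, 0.0382]))]
scene now [(26, array([0.0369, 0.0382])), (32, array([0.0357, 0.0382])), (38, array([0.0369, 0.0474])), (44, array([0.0458, 0.049 ])), (50, array([0.0372, 0.0474])), (56, array([0.0368, 0.0388])), (62, array([0.0374, 0.0381])), (68, array([0.0363, 0.0378]))]
wrist now [(26, array([0.0378, 0.0387])), (32, array([0.038, 0.039])), (38, array([0.0475, 0.0493])), (44, array([0.0487, 0.0496])), (50, array([0.0383, 0.0494])), (56, array([0.038 , 0.0391])), (62, array([0.038 , 0.0389])), (68, array([0.038 , 0.0392]))]
17.8333 [0.56640091 0.22452933 0.08126129] [-0.75196346 -0.79888158  6.8293787 ]
```

The pin head has dropped 3–4 mm and the force along the rail is about zero: the ball is in the notch.

```bash
python3 -c "
from cell import job; print(job.hand_in())"
```

```text
the job is handed in; nothing more can be done
None
```

I handed in the job at about 18 s: the round-window frame is home in the carriage slot and the fingers still hold the fin, with the carriage resting in the notch (pin head down 3–4 mm, force along the rail about zero); no verdict was returned.

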